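Pile the wallet boxes squarely in the pulled-out drawer

TASK

Pull the drawer of the low grey cabinet out to its stop and leave it out. Then put the three flat white card boxes into it as one square pile, lying flat with their long sides running front to back in line with the drawer: the largest on the drawer's floor, the medium one centred on it, the smallest centred on top. Leave the wooden block, the glue bottle, the steel pot and the wax jar standing where they are.

Things in the scene. Friction and masses are not known exactly. Their poses are not given: they have to be found in the camera images.
- large_box: largest flat white lidded card box, 140 x 68 x 16 mm, rigid, about 0.14 kg; origin at the centre of its underside, x along its 140 mm length, y along its 68 mm width, z up. Lies flat on the bench at the start
- medium_box: medium flat white lidded card box, 115 x 58 x 16 mm, about 0.14 kg; origin at the centre of its underside, x along its 115 mm length, y along its width, z up
- small_box: smallest flat white lidded card box, 90 x 48 x 16 mm, about 0.14 kg; origin at the centre of its underside, x along its 90 mm length, y along its width, z up
- cab_drawer0 (a joint): the drawer's slide: 0 m shut, 0.1736 m pulled out to its stop; it starts shut or up to 30 mm out; about 1 N friction. The grey cabinet (fixed to the bench) is 250 deep x 230 wide x 85 mm high
- cab_drawer0_handle (a point): middle of the drawer's horizontal steel bar handle: bar 11 mm thick, 115 mm long along y, held by posts at y = +-49 mm, its centre line 35 mm out from the drawer's front panel, 47 mm above the bench (38 mm below the cabinet's top). Moves with the drawer; its x axis points into the cabinet, so the drawer opens along -x
- drawer_floor (a point): on top of the drawer's floor (22 mm above the bench), at the foot of the front panel's inside, midway between the side walls; moves with the drawer; x points into the cabinet, y across, z up. Inside, the drawer is y = -94 to +94 mm, x = 0 to +205 mm (fully out, the cabinet's top covers x above +165 mm). Side walls stand 41 mm above the floor, the front panel 50 mm
- press_block: bystander: plain wooden pressing block, 100 x 50 x 28 mm, origin at the centre of its underside, x along its length; leave it
- glue_bottle: bystander: white capped plastic bottle, 44 mm across, 120 mm tall, origin at the centre of its underside; leave it
- brush_pot: bystander: open steel pot, 68 mm across, 90 mm tall, origin at the centre of its underside; leave it
- wax_jar: bystander: brown glass jar with a dark lid, 60 mm across, 85 mm tall, standing left of the drawer's path, origin at the centre of its underside; leave it

How it is judged:
By the outcome, as a careful person would: the job done as asked, in the order asked, and still so for the second after the job is handed in, with the robot touching nothing.
It also fails if it takes over 72 s, if anything falls off the work surface, if the arm or the gripper's body presses on something with over 40 N, if the wrist force passes 120 N, or if a joint passes its speed limit or range.

ROBOT

A 7-joint arm with a two-finger parallel gripper is mounted at the origin on the work surface. World frame = base frame: x ahead of the robot, y to its left, z up, the work surface at z = 0. Lengths are in mm, angles in rad, forces in N, time in s.
With the tool pointing down it reaches from about 425 to 1025 mm from the base axis. Payload 3.6 kg.
Tool frame: the origin (TCP) lies between the finger pads; the fingertips stand 22 mm ahead of it and the grasp point (between the pads) lies 3 mm ahead of it; z points along the fingers, y is the line along which they close (so a half turn about z gives the same grasp; the last joint's range is limited). The gripper opens to 85 mm and grips with 20 to 120 N. Pads are 22 mm wide; open, the fingers measure 114 mm over their backs; the gripper's body (76 mm by 85 mm) begins 54 mm behind the grasp point. The pads swing forward as they close: fully open they stand 13 mm farther back than shut.
Start: joints at [-1.427, 0.591, 0.048, 1.609, -0.033, 0.943, -0.034], TCP at [170.779, 704.602, 253.302] pointing down, gripper open.
Joint ranges: [-2.69, 2.69], [-0.47, 2.24], [-1.27, 1.36], [0.19, 2.51], [-1.53, 4.68], [0.08, 2.07], [-3.09, 3.09]. Speed limits (rad/s): [2.57, 2.57, 3.14, 3.14, 3.14, 3.14, 3.14].

INTERFACE

Orientations are given as a 3x3 rotation matrix whose columns are the frame's x, y, z axes.
In Python, from cell import bot gives the robot as it stands. Calls block until the motion is done:
- bot.movep(position, orientation): joint-space move of the TCP to a pose.
- bot.servo_line(position, frame=None, v=150, f_stop=None): straight line of the TCP; frame=None keeps the orientation; v is the mean speed in mm/s. With f_stop (N) it stops when the force on the tool has changed by that much, and returns True; else False.
- bot.goto_joints(angles): joint-space move.
- bot.grip(opening, newtons=None): finger opening in mm; newtons is the grip in N (None keeps the last); returns when the fingers have stopped.
- bot.hold(seconds).
- bot.solve_ik(position, orientation): joint angles nearest the present ones, or None.
- bot.read_state(): the state.
- bot.camera(name): name is "side" or "top"; returns a dict with "frame" (384x512x3 uint8, red, green, blue), "range_z" (384x512 float32, mm along the optical axis (not along the pixel's ray), 0 where there is no reading), "fx", "fy", "cx", "cy" (pixels), "R" (3x3) and "t" (3): a world point X has camera coordinates R X + t. Camera axes: x right, y down, z forward; pixel columns grow to the right and rows downward; lengths in mm; the calibration is good to about 2 mm. A picture is of the moment at which its call begins.
A pose or a line that the arm cannot do raises bot.IKError and nothing moves.
- bot.job_done(): hands the job in; it is judged then, once.
Trained networks look in the newest picture that a camera, given by its name, has taken for a name from the list of things; names that differ only in an ending like _2 or _b are one class to them, and where a whole thing is asked for, a point or a joint stands for the part that bears it (a point fixed in the world has none). Each returns a list of dicts, best first, with "score" (0 to 1); they miss things now and then, are a little off and sometimes report something else, mostly with a low value. They report only what shows in the picture. A call takes as long as a camera call.
- bot.trace(camera, query): "region" (384x512 bool, what is visible of it).
- bot.mark_of(camera, query): "centre" ([x, y, z] in mm, in world coordinates, good to about 4 mm: a listed point, or the origin of a listed thing).
The state is a dict: "clock": time; "joint_positions": joint angles; "joint_velocities": joint speeds; "tau": joint torques, N m; "ee_pos": TCP position; "tcp_rot": TCP orientation; "wrist_force": force on the tool from outside, world axes, zero at the start; "wrist_torque": the same for the moment, N m; "finger_gap": finger opening in mm; "finger_force": force on a finger pad.
Only numpy, scipy, OpenCV 4.12 (cv2) and the standard library are available. Lean on these libraries where they do the work, as an engineer would, in place of code of your own. Each camera call takes 0.05 s, during which the arm holds its last target. There are 200 camera calls.

## Working session

There is one attempt and no reset: what is moved stays moved. The work goes in short steps, each a Python script; the robot and the scene stay as the last script left them, time stands still between calls to the robot, and variables do not carry over. Pictures are saved under pics/ and viewed, at most 10 in all, crops included, and the job is handed in when it is done.

```bash
ls; mkdir -p pics; python3 - <<'E'
from cell import bot
import cv2,numpy as np
for c in ("top","side"):
    d=bot.camera(c); cv2.imwrite(f"pics/a_{c}.png",d["frame"][:,:,::-1])
    print(c,d["fx"],d["cx"],d["cy"],np.round(d["R"],3).tolist(),np.round(d["t"],1))
    for q in ["large_box","medium_box","small_box","cab_drawer0_handle","drawer_floor","press_block","glue_bottle","brush_pot","wax_jar"]:
        print(q,[(np.round(m["centre"]).tolist(),round(m["score"],2)) for m in bot.mark_of(c,q)[:3]])
        if 'box' in q:
            for m in bot.trace(c,q)[:2]:
                v,u=np.nonzero(m["region"]); z=d["range_z"][v,u]; k=z>0
                P=np.c_[(u-d["cx"])/d["fx"]*z,(v-d["cy"])/d["fy"]*z,z][k]
                W=(P-d["t"])@d["R"]; zz=np.median(W[:,2])
                T=W[abs(W[:,2]-np.percentile(W[:,2],80))<5]
                r=cv2.minAreaRect(T[:,:2].astype(np.float32))
                print("   tr",round(m["score"],2),np.round(r[0]),np.round(r[1]),round(r[2],1),"z",np.round(np.percentile(W[:,2],[5,50,80,95])),u.mean().round(),v.mean().round())
print(bot.read_state()["clock"])
E
```

```text
pics
top 371.3854163038801 259.3923081532773 186.4144647633765 [[-0.014, -0.999, -0.031], [-0.999, 0.015, -0.052], [0.052, 0.03, -0.998]] [ -56.9  604.2 1042. ]
large_box [([425.0, -318.0, 4.0], 0.55)]
   tr 0.77 [ 423. -319.] [138.  69.] 1.2 z [12. 15. 16. 18.] 351.0 249.0
medium_box [([599.0, -326.0, 2.0], 0.91), ([458.0, 305.0, -3.0], 0.4)]
   tr 0.87 [ 592. -326.] [ 58. 114.] 81.5 z [11. 15. 16. 18.] 351.0 188.0
small_box [([639.0, -92.0, -3.0], 0.87)]
   tr 0.75 [640. -90.] [47. 90.] 76.0 z [11. 15. 17. 18.] 267.0 174.0
   tr 0.26 [631. 235.] [ 16. 222.] 38.0 z [25. 62. 72. 74.] 152.0 180.0
cab_drawer0_handle [([599.0, 211.0, 42.0], 0.75)]
drawer_floor [([639.0, 241.0, 22.0], 0.95), ([428.0, -119.0, 3.0], 0.29)]
press_block []
glue_bottle [([535.0, -205.0, -3.0], 0.49)]
brush_pot [([513.0, -485.0, 4.0], 0.86)]
wax_jar [([459.0, 306.0, -3.0], 0.97), ([428.0, -118.0, -0.0], 0.4)]
side 379.192605051187 257.7306837935726 192.86318731326855 [[0.906, -0.423, 0.016], [-0.303, -0.675, -0.673], [0.295, 0.605, -0.739]] [-587.6  148.8  893.4]
large_box [([429.0, -321.0, -3.0], 0.73)]
   tr 0.94 [ 423. -320.] [140.  70.] 2.0 z [11. 16. 18. 19.] 225.0 300.0
medium_box [([593.0, -332.0, -2.0], 0.69)]
   tr 0.62 [ 591. -327.] [ 60. 116.] 81.7 z [ 8. 16. 17. 18.] 295.0 274.0
small_box [([639.0, -96.0, 2.0], 0.8)]
   tr 0.88 [639. -92.] [52. 90.] 75.0 z [ 2. 16. 17. 18.] 270.0 197.0
   tr 0.17 [459. 304.] [47. 50.] 14.5 z [13. 58. 85. 87.] 162.0 120.0
cab_drawer0_handle [([596.0, 208.0, 46.0], 0.8)]
drawer_floor [([638.0, 248.0, 21.0], 0.78)]
press_block [([425.0, -116.0, -1.0], 0.8)]
glue_bottle [([536.0, -199.0, 1.0], 0.85)]
brush_pot [([510.0, -481.0, -4.0], 0.98)]
wax_jar [([465.0, 304.0, -5.0], 0.81)]
1.3
```

View pics/a_top.png

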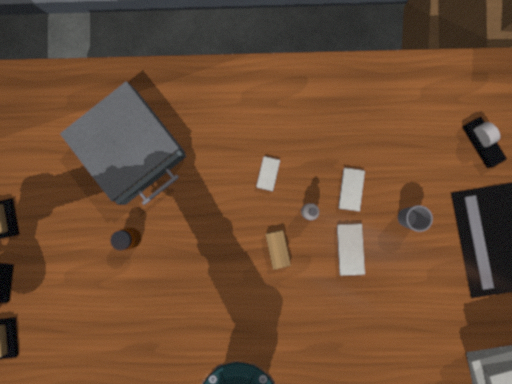

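View pics/a_side.png

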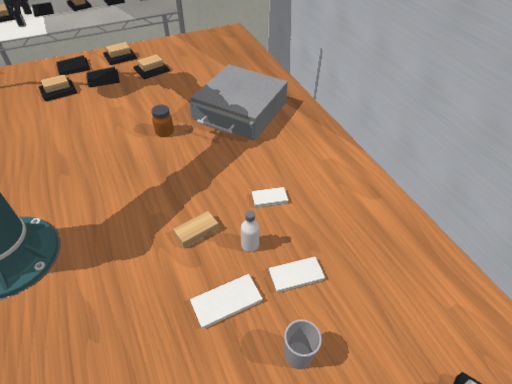

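```bash
cat > h.py <<'E'
from cell import bot
import cv2,numpy as np
def cloud(c):
    d=bot.camera(c); v,u=np.mgrid[:384,:512]; z=d["range_z"]
    P=np.stack([(u-d["cx"])/d["fx"]*z,(v-d["cy"])/d["fy"]*z,z],-1)
    W=(P-d["t"])@d["R"]; W[z<=0]=np.nan
    return d,W
def rect(p):
    c,s,a=cv2.minAreaRect(p.astype(np.float32))
    if s[0]<s[1]: s=s[::-1]; a+=90
    return np.round(c,1),np.round(s,1),round((a+90)%180-90,2)
E
python3 - <<'E'
from h import *
for c in ("top","side"):
    d,W=cloud(c); x,y,z=W[...,0],W[...,1],W[...,2]
    k=(abs(z-85)<5)&(x>600)&(y>120)
    n,l,st,_=cv2.connectedComponentsWithStats(k.astype(np.uint8)); k=l==1+np.argmax(st[1:,4])
    print(c,"cab top",rect(W[k][:,:2]),np.median(z[k]))
    k=(abs(z-72)<4)&(x>550)&(x<720)&(y>120)&(y<380); print("front top",rect(W[k][:,:2]) if k.sum()>5 else 0,k.sum())
    k=(z>40)&(z<60)&(x>560)&(x<660)&(y>110)&(y<280); print("handle?",rect(W[k][:,:2]) if k.sum()>5 else 0,k.sum())
E
```

```text
top cab top (array([729.9, 312.5]), array([238. , 231.7]), 37.61) 84.67853762992185
front top (array([632.5, 234.1]), array([228.9,  29.4]), -48.29) 481
handle? (array([616.6, 223.9]), array([123.9,  59.6]), -52.02) 314
side cab top (array([729. , 311.8]), array([241.4, 233.4]), 37.81) 85.25146280220244
front top (array([631.3, 234.7]), array([230.8,  30.8]), -49.24) 334
handle? (array([608.6, 219.2]), array([126.5,  47.5]), -51.68) 326
```

The top view shows the cabinet rotated about 38° (centre near pixel 125,150), with the handle at (158,187) and the jar at (121,239). The boxes are at (268,173), (352,188) and (351,249), and the network marks agree with these positions. The side view shows the same layout, and the drawer path is clear. Next I'll refine the handle position and pull.

```bash
cat >> h.py <<'E'
def down(deg):
    a=np.radians(deg); y=np.array([np.cos(a),np.sin(a),0]); z=np.array([0,0,-1.])
    return np.column_stack([np.cross(y,z),y,z])
def pick_rot(p,deg):
    "closing axis along deg (or deg+180), whichever moves the joints least"
    q0=bot.read_state()["joint_positions"]; best=None
    for d in (deg,deg+180):
        q=bot.solve_ik(p,down(d))
        if q is not None:
            c=abs(np.array(q)-q0).max()
            if best is None or c<best[0]: best=(c,down(d))
    return best[1]
A=37.7; U=np.array([np.cos(np.radians(A)),np.sin(np.radians(A))]); V=np.array([-U[1],U[0]])
def st():
    s=bot.read_state(); print("t",round(s["clock"],2),np.round(s["ee_pos"],1),"F",np.round(s["wrist_force"],1),"gap",round(s["finger_gap"],1),"ff",np.round(s["finger_force"],1))
E
python3 - <<'E'
from h import *
C=np.array([729.5,312.1]); hs=[]
for c in ("top","side"):
    d,W=cloud(c); r=(W[...,:2]-C); a=r@U; b=r@V; z=W[...,2]
    k=(abs(b)<45)&(a<-130)&(a>-230)&(z>30)&(z<90)
    h,e=np.histogram(a[k],np.arange(-230,-128,4)); print(c,dict(zip(e[:-1].astype(int).tolist(),h.tolist())))
    bar=k&(z>46)&(z<60)&(a<np.nanpercentile(a[k],2)+14)
    kk=(z>40)&(z<60)&(a<-150)&(a>-230)&(abs(b)<75)
    print("bar a",np.median(a[bar]),"z",np.median(z[bar]),"b range",np.percentile(b[kk],[1,99]))
    pt=(abs(z-72)<4)&(a<-115)&(a>-170)&(abs(b)<100); print("panel top a",np.percentile(a[pt],[2,50,98]))
    w=(z>65)&(abs(a)<110)&(abs(b)<140); print("cab b",np.nanpercentile(b[w],[.5,99.5]))
for p in [(599,211),(596,208),(639,241),(638,248)]: print(np.round([(p-C)@U,(p-C)@V]))
E
```

```text
top {-230: 0, -226: 0, -222: 0, -218: 0, -214: 0, -210: 0, -206: 0, -202: 0, -198: 0, -194: 0, -190: 0, -186: 0, -182: 0, -178: 0, -174: 44, -170: 46, -166: 36, -162: 0, -158: 0, -154: 1, -150: 0, -146: 0, -142: 0, -138: 0, -134: 146}
bar a -168.4136111231001 z 50.971485404294356 b range [-61.04332457  60.03421179]
panel top a [-132.73187973 -124.90453111 -116.57316927]
cab b [-115.43864764  113.43572052]
side {-230: 0, -226: 0, -222: 0, -218: 0, -214: 0, -210: 0, -206: 0, -202: 0, -198: 0, -194: 0, -190: 0, -186: 0, -182: 0, -178: 14, -174: 53, -170: 19, -166: 9, -162: 0, -158: 1, -154: 1, -150: 1, -146: 1, -142: 0, -138: 77, -134: 193}
bar a -171.35065310292742 z 50.797176364155874 b range [-62.20052841  57.2455543 ]
panel top a [-135.33097665 -127.9428282  -116.42791034]
cab b [-116.06773404  114.12097132]
[-165.   -0.]
[-169.   -1.]
[-115.   -1.]
[-112.    5.]
```

```bash
python3 - <<'E'
from h import *
C=np.array([729.5,312.1]); p=C-169*U-1*V
R=pick_rot([*p,160],A)
bot.grip(24,40); bot.movep([*p,160],R); st()
print(bot.servo_line([*p,49],v=90,f_stop=8)); st()
bot.grip(0,40); st()
e=bot.read_state()["ee_pos"]
q=e[:2]-U*185
print("stop",bot.servo_line([*q,e[2]],v=70,f_stop=18)); st()
print("travel",np.linalg.norm(bot.read_state()["ee_pos"][:2]-e[:2]))
E
```

```text
t 4.46 [596.1 209.9 160. ] F [-0.7  0.2 -0.5] gap 23.9 ff 0.0
True
t 5.62 [596.2 208.   50.6] F [-1.1 -0.1  6.6] gap 24.1 ff 3.0
t 5.88 [596.2 208.   50.1] F [-0.1  0.4  6.6] gap 9.4 ff 39.0
stop True
t 8.15 [460.2 102.9  50.1] F [0.  0.8 1.8] gap 9.7 ff 39.8
travel 171.8469335986641
```

```bash
python3 - <<'E'
from h import *
bot.grip(24); e=bot.read_state()["ee_pos"]; bot.servo_line([*e[:2],170],v=200); st()
p=np.array([423,-319.5]); R=pick_rot([*p,170],91.5); bot.grip(80)
bot.movep([*p,170],R); st()
C=np.array([729.5,312.1])
for c in ("top","side"):
    d,W=cloud(c); cv2.imwrite(f"pics/b_{c}.png",d["frame"][:,:,::-1])
    r=(W[...,:2]-C); a=r@U; b=r@V; z=W[...,2]
    bar=(abs(b)<45)&(a<-325)&(a>-360)&(z>44)&(z<60); print(c,"bar a",np.median(a[bar]),bar.sum())
    pt=(abs(z-72)<4)&(a<-270)&(a>-330)&(abs(b)<100); print("panel top a",np.percentile(a[pt],[2,50,98]))
    fl=(abs(z-22)<5)&(a<-120)&(a>-310)&(abs(b)<110); print("floor a,b",np.percentile(a[fl],[.5,99.5]),np.percentile(b[fl],[.5,99.5]),np.median(z[fl]))
    for x in (-250,-200,-160):
        w=(abs(z-63)<6)&(abs(a-x)<15)&(abs(b)<125)
        for s in (-1,1):
            ww=w&(b*s>60); print("  wall",x,s,np.round(np.percentile(b[ww],[5,50,95]),1) if ww.sum() else 0)
    for q in ("cab_drawer0_handle","drawer_floor"):
        print(q,[(np.round([(m["centre"][:2]-C)@U,(m["centre"][:2]-C)@V,m["centre"][2]],1),round(m["score"],2)) for m in bot.mark_of(c,q)[:1]])
E
```

```text
t 9.19 [460.2 103.1 169.6] F [-0.6  0.7  0.3] gap 24.1 ff 0.0
t 11.34 [ 423.7 -318.   169.6] F [1.  0.1 0.6] gap 80.2 ff 0.0
top bar a -338.16642535258325 133
panel top a [-302.87872094 -295.8549195  -288.5047913 ]
floor a,b [-302.65564209 -120.84388655] [-99.92914825  94.11688691] 21.628616765103523
  wall -250 -1 [-100.   -97.4  -94.7]
  wall -250 1 [93.2 96.  99.3]
  wall -200 -1 [-100.3  -97.7  -94.7]
  wall -200 1 [93.7 96.1 99.5]
  wall -160 -1 [-100.1  -97.8  -94.7]
  wall -160 1 [93.2 96.1 99.6]
cab_drawer0_handle [(array([-333.7,   -2.3,   42.5]), 0.86)]
drawer_floor [(array([-285.2,   -2.5,   19. ]), 0.68)]
side bar a -342.2064199385733 28
panel top a [-305.66179703 -301.70889203 -291.95866342]
floor a,b [-306.6108149 -142.0071432] [-88.69137828 108.44644985] 21.657791541337048
  wall -250 -1 0
  wall -250 1 0
  wall -200 -1 0
  wall -200 1 0
  wall -160 -1 0
  wall -160 1 0
cab_drawer0_handle [(array([-340.3,   -0.5,   48.4]), 0.77)]
drawer_floor []
```

View pics/b_top.png

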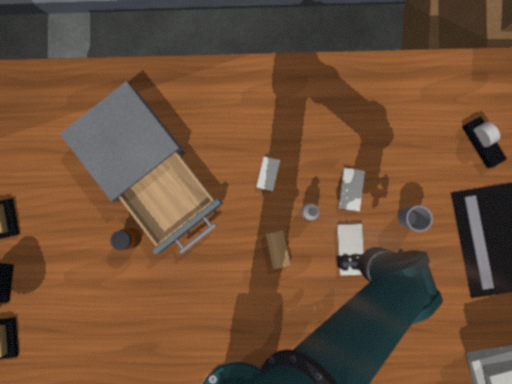

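The top view shows the drawer fully out with its floor bare (around pixel 170,195). The jar at (121,239) is untouched, and the gripper is above the large box. Next I'll pick and place that box.

```bash
cat >> h.py <<'E'
Q=np.array([729.5,312.1])-208*U-0.8*V
def pick(p,width,ang):
    "ang: direction of the box length in deg"
    R=pick_rot([*p,170],ang+90)
    bot.grip(min(84,width+12),40); bot.movep([*p,170],R)
    bot.servo_line([*p,35],v=220)
    print("touch",bot.servo_line([*p,5],v=35,f_stop=5)); st()
    z0=bot.read_state()["ee_pos"][2]
    bot.servo_line([*p,z0+4],v=40); bot.grip(width-8,40); st()
    z1=bot.read_state()["ee_pos"][2]
    bot.servo_line([*p,180],v=220); st()
    return z1
def place(zg,base,width,q=Q):
    "zg: TCP height at the grasp with the box on z=0; base: height of the support"
    R=pick_rot([*q,200],A+90)
    bot.movep([*q,200],R); bot.servo_line([*q,zg+base+12],v=200)
    print("down",bot.servo_line([*q,zg+base-4],v=30,f_stop=4)); st()
    bot.grip(width+12); e=bot.read_state()["ee_pos"]
    bot.servo_line([*q,e[2]+25],v=80); bot.servo_line([*q,200],v=250); st()
E
python3 - <<'E'
from h import *
z=pick(np.array([423,-319.5]),68,1.5); print("Z",z)
E
```

```text
touch True
t 13.55 [ 423.  -319.4   11. ] F [-0.8  2.   7.3] gap 80.1 ff 3.8
t 14.07 [ 423.  -319.8   15.3] F [-0.2  0.3  5.3] gap 66.9 ff 47.9
t 14.97 [ 422.5 -318.4  178.8] F [-0.1  0.3 -1.7] gap 67.0 ff 45.0
Z 15.30995949784647
```

```bash
python3 - <<'E'
from h import *
place(15.3,22,68)
E
sed -i 's/z0+4\]/z0+7]/' h.py
python3 - <<'E'
from h import *
z=pick(np.array([591.5,-326.5]),58,81.6-90 if 0 else -8.4); print("Z",z)
E
```

```text
down True
t 18.23 [566.1 184.9  37.3] F [-0.6  0.9  4.5] gap 67.0 ff 48.8
t 19.68 [564.3 184.5 198.9] F [ 0.2 -0.7 -0.1] gap 80.3 ff 0.0
touch True
t 23.18 [ 591.6 -326.5   14.4] F [-1.   0.9  5.5] gap 69.8 ff 3.1
t 23.77 [ 591.5 -326.7   21.5] F [-0.1  0.4  1.9] gap 56.8 ff 44.4
t 24.64 [ 590.8 -325.3  178.5] F [-0.3  0.4 -2. ] gap 56.6 ff 43.9
Z 21.54938472473489
```

```bash
cat >> h.py <<'E'
def boxes(name,zlo,zhi):
    out=[]
    for c in ("top","side"):
        d,W=cloud(c); cv2.imwrite(f"pics/{name}_{c}.png",d["frame"][:,:,::-1])
        r=W[...,:2]-Q; a=r@U; b=r@V; f=d["frame"].astype(int)
        k=(abs(a)<100)&(abs(b)<75)&(W[...,2]>zlo)&(W[...,2]<zhi)&(f.max(2)-f.min(2)<45)
        n,l,s,_=cv2.connectedComponentsWithStats(k.astype(np.uint8))
        if n<2: print(c,"none"); continue
        k=l==1+np.argmax(s[1:,4])
        print(c,rect(np.c_[a[k],b[k]]),"z",np.median(W[...,2][k]).round(1))
E
python3 - <<'E'
from h import *
boxes("c",30,46)
E
```

```text
top (array([2.7, 1.9]), array([140.3,  69. ]), 0.23) z 37.4
side (array([11.4,  0.3]), array([123.5,  68.8]), 0.5) z 38.2
```

View pics/c_top.png

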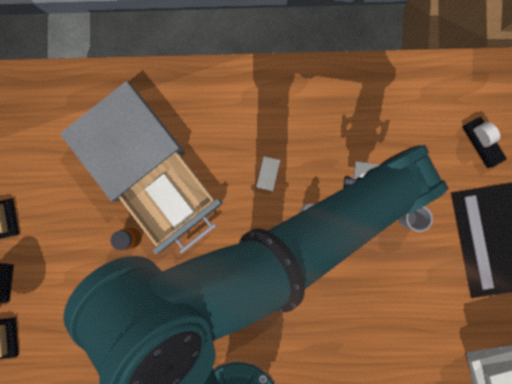

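The large box lies flat and square on the drawer floor, around pixel (168,198), within about 2 mm of the target. I'll place the medium box the same way and then measure the relative offset.

```bash
python3 - <<'E'
from h import *
place(21.5,38,58,Q+0.8*U)
z=pick(np.array([639.5,-91]),48,-14.5); print("Z",z)
boxes("d",46,62); boxes("d2",30,45)
E
```

```text
down True
t 27.84 [566.7 185.3  59.5] F [0.1 0.9 4.4] gap 56.7 ff 44.6
t 29.2 [565.3 185.1 199.5] F [-0.2  0.5 -0. ] gap 69.6 ff 0.0
touch True
t 31.92 [639.7 -91.   17.1] F [-0.1  1.1  5.9] gap 59.7 ff 2.8
t 32.51 [639.5 -91.1  24.2] F [-1.9  0.7  1.7] gap 46.9 ff 42.8
t 33.37 [638.5 -90.1 178.4] F [-0.2 -0.1 -2.8] gap 46.8 ff 42.4
Z 24.164392918075304
top (array([48.1,  1.5]), array([57.9, 26.3]), -89.33) z 53.4
side (array([2.5, 1.4]), array([118.5,  59.9]), 0.33) z 54.2
top (array([56.5,  1.6]), array([67.7, 34.1]), 89.5) z 37.1
side (array([ 10.4, -27.5]), array([122.9,  12.9]), 0.94) z 38.1
```

View pics/d_top.png

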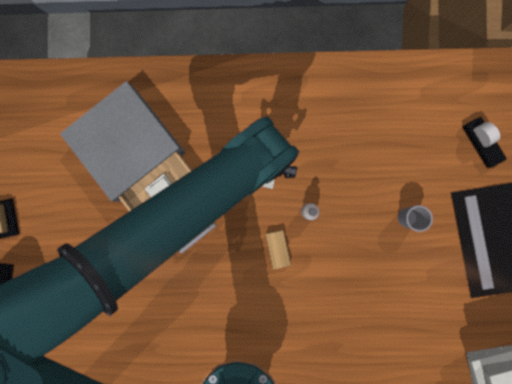

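The top view is partly hidden by the arm, but the back edges of both boxes are visible near pixel (158,183). They put the two boxes concentric to about 1 mm. I'll place the small box, move the arm clear and check.

```bash
python3 - <<'E'
from h import *
place(24.2,54,48,Q+0.8*U)
bot.goto_joints([-1.427,0.591,0.048,1.609,-0.033,0.943,-0.034]); st()
boxes("e",62,80); boxes("e2",46,61); boxes("e3",30,45)
C=np.array([729.5,312.1])
for c in ("top","side"):
    d,W=cloud(c); r=(W[...,:2]-C); a=r@U; b=r@V; z=W[...,2]
    bar=(abs(b)<45)&(a<-325)&(a>-360)&(z>44)&(z<60); print(c,"bar a",np.median(a[bar]),bar.sum())
d=cv2.imread("pics/e_top.png")[110:270,90:310]; cv2.imwrite("pics/e_crop.png",cv2.resize(d,None,fx=3.4,fy=3.4,interpolation=cv2.INTER_CUBIC))
E
```

```text
down True
t 35.83 [566.8 185.4  78.1] F [0.7 0.6 4.7] gap 47.0 ff 43.1
t 37.11 [565.8 185.  200.2] F [-0.7  0.5 -0.1] gap 59.8 ff 0.0
t 39.44 [172.4 703.4 252.9] F [-0.4  0.2  0.2] gap 60.5 ff 0.0
top (array([4.3, 1.6]), array([90.4, 48.6]), 0.37) z 69.3
side (array([2.8, 0.5]), array([93.1, 48.7]), -0.28) z 70.2
top (array([4.2, 1.3]), array([115.1,  58.4]), -0.15) z 53.0
side (array([ 0.7, -0.3]), array([115.1,  58.2]), -1.27) z 54.2
top (array([3.5, 1.2]), array([140.3,  68.7]), -0.31) z 37.5
side (array([ 10. , -28.8]), array([124.3,  12.9]), 1.47) z 37.8
top bar a -337.0192590768862 132
side bar a -340.9043657009031 112
```

View pics/e_crop.png

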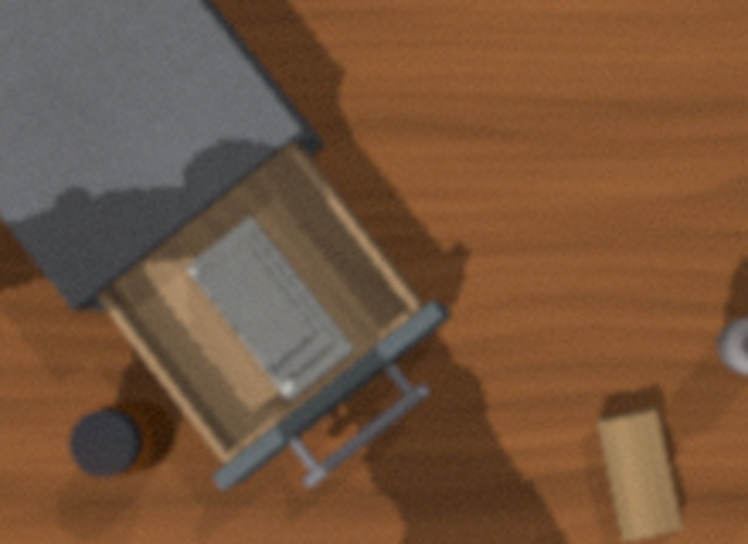

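View pics/e_side.png

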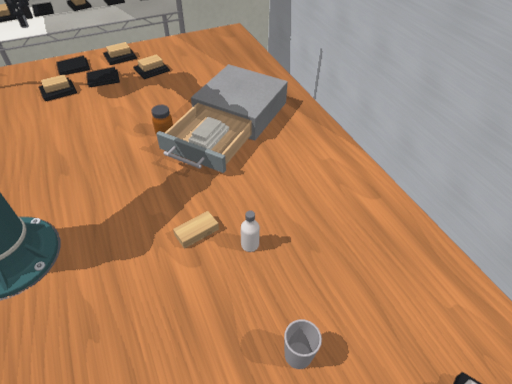

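The crop shows the three boxes as a concentric pile aligned with the drawer, around (270,305). The side view shows the pile in the open drawer at (208,133), with the block, bottle, pot and jar still standing. The drawer is still out to within about 1 mm.

```bash
python3 -c "
from cell import bot
print(bot.job_done())"
```

```text
the job is handed in; nothing more can be done
None
```

I handed the job in at about 40 s: the drawer is out to within about 1 mm of its stop, the three boxes are piled in it in order and centred to about 1 mm by the overhead camera, and the block, bottle, pot and jar were left standing.

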